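# Select the red column line and start the pump

## Robot

A 6-joint arm with a two-finger parallel gripper is mounted at the origin on the work surface. World frame = base frame: x ahead of the robot, y to its left, z up, the work surface at z = 0. Lengths are in m, angles in degrees, forces in N, time in s.
With the tool pointing down it reaches from about 0.375 to 0.9 m from the base axis. Payload 3.1 kg.
Tool frame: the origin (TCP) lies on the centre line of the jaws, within the pads' length; the fingertips stand 19 mm ahead of it and the grasp point (between the pads) is the TCP (tips_ahead is the distance from the TCP to the fingertips, in m); z points along the fingers, y is the line along which they close (so a half turn about z gives the same grasp; the last joint's range is limited). The gripper opens to 87 mm and grips with 3 to 60 N. Pads are 19 mm wide; open, the fingers measure 117 mm over their backs; the gripper's body (75 mm by 190 mm) begins 51 mm behind the grasp point.
Start: joints at [-75.602, 30.224, 82.088, -0, 67.689, -10.227], TCP at [0.26, -0.568, 0.242] pointing down, gripper open.
Joint ranges: [-176.69, 176.69], [-43.24, 126.21], [12.49, 139.97], [-82, 262], [0, 151.66], [-163.58, 163.58]. Speed limits (degrees/s): [159.86, 159.86, 180, 180, 180, 180].

## Interface

Orientations are given as a 3x3 rotation matrix whose columns are the frame's x, y, z axes.
In Python, from rig import read_state, capture, hand_in, trace, landmark_of, tips_ahead gives the robot as it stands.
- The arm moves only by the shell command python3 -m jog 'ROWS'. ROWS is JSON, a list of rows, each an object of numbers: "tx", "ty", "tz": the shift along the tool's x, y, z in cm; "roll": the turn about the tool's z in rad; "jaw": the opening, from 0 (shut) to 1 (fully open). A call has 1 to 8 rows; each row shifts and turns the commanded pose from where the row before left it, along the tool's axes as they then stand; what a row does not reach is not made up. A row lasts 1/10 s, in which the tool goes at most 50 mm and 8.59 degrees, less where a joint would pass 70% of its speed; a pose out of reach is approached as far as the arm can. A call with a gripper value outside its range is refused whole. The fingers move at their own pace and stop on an object; the grip force is fixed at half the most. Time passes only in rows, so rows that do not move let the fingers close. It gives the time, the measured TCP pose, the force, the opening and the grip force at its end, in the units of the state.
- read_state(): the state, without advancing time (a new reading comes with each control period).
- capture(name): name is "scene" or "top"; returns a dict with "img" (400x640x3 uint8, red, green, blue), "vertical_fov" (degrees; the focal length in pixels is half the picture's height over the tangent of half this angle, whatever the lens; pixels are square), "cx", "cy" (the principal point, pixels), "cam_to_world" (4x4, takes a point from camera to world coordinates). Camera axes: x right, y up, looking along -z (the intrinsics and any distortion apply to the point x, -y, -z); pixel columns grow to the right and rows downward; lengths in m; the calibration is good to about 2 mm. A picture is of the moment at which its call begins. There is no depth.
- hand_in(): hands the job in; it is judged then, once.
Trained networks look in the newest picture that a camera, given by its name, has taken for a name from the list of things; names that differ only in an ending like _2 or _b are one class to them, and where a whole thing is asked for, a point or a joint stands for the part that bears it (a point fixed in the world has none). Each returns a list of dicts, best first, with "p" (0 to 1); they miss things now and then, are a little off and sometimes report something else, mostly with a low value. They report only what shows in the picture. A call takes as long as a camera call. They do not tell look-alikes from the thing itself.
- trace(camera, thing): "pixels" (400x640 bool, what is visible of it) and "bbox" ([left, top, width, height] in pixels, round what is visible of it).
- landmark_of(camera, thing): "point" ([row, column] in pixels: a listed point, or the origin of a listed thing).
The state is a dict: "time_s": time; "joint_positions": joint angles; "qvel": joint speeds; "tau": joint torques, N m; "position": TCP position; "tcp_rot": TCP orientation; "force": force on the tool from outside, world axes, zero at the start; "moment": the same for the moment, N m; "opening": opening from 0.0 (shut) to 1.0 (fully open); "grasp_force": force on a finger pad.
Only numpy, scipy, OpenCV 4.12 (cv2) and the standard library are available. Lean on these libraries where they do the work, as an engineer would, in place of code of your own. Each camera call takes 0.05 s, during which the arm holds its last target. There are 200 camera calls.

## Task

Switch the column selector valve to the red line: with a fingertip, push its black pointer arm round until it points squarely at the red fitting. Only then press the green start button on the white pump console all the way down and let it spring back. Do not pinch the pointer, do not press the white pause button, and leave the bottle, the jar and the wrench standing or lying where they are; finish clear of everything.

Things in the scene. Friction and masses are not known exactly. Their poses are not given: they have to be found in the camera images.
- valve: Column selector valve, fixed: a flat white disc, 184 mm across, 30 mm high, with a steel boss (60 mm across, up to 44 mm) and a black pointer. Origin: centre of its underside, on the pointer's axis. Its -x axis faces roughly to the robot. Four coloured fittings stand on the disc, 80 mm from the axis, at +-0.65 and +-1.3 rad from -x; which colour is where changes.
- pointer (a joint): Angle of the pointer in the valve, rad, positive counter-clockwise seen from above; 0 is along the valve's -x axis; stops at -1.75 and 1.75. It turns with steady friction (0.12 N m, so 2 to 3 N at the arm) and stays where it is left. Starts between two fittings, near 0.
- pointer_hub (a point): Point on the pointer's turning axis, 60 mm above the bench, mid-height of the arm. The hub is a black knob 40 mm across, top 76 mm above the bench.
- pointer_aim (a point): Point that the pointer aims at: on the arm's centre line, 80 mm from the axis, 60 mm above the bench; it stands over the fitting pointed at. The single black arm, a straight bar with rubber sides, 16 mm wide in all, ends 70 mm from the axis; its underside is 49 mm and its top 71 mm above the bench, with a white stripe on top near the tip.
- cheek_left: Rubber strip on the arm's left side, seen from the hub towards the tip: 50 x 3 x 22 mm, along the arm; origin at its middle, 45 mm from the axis, 60 mm above the bench. Pushing on it turns the pointer clockwise seen from above.
- cheek_right: The same strip on the arm's right side; pushing on it turns the pointer counter-clockwise seen from above. Touching both strips firmly at once counts as pinching.
- red_fitting: Red screw fitting standing on the valve's disc, 17 mm across and 14 mm high; its top is 44 mm above the bench, 5 mm lower than the arm's underside. Origin: centre of its underside, 30 mm above the bench. Fixed.
- blue_fitting: The same in blue.
- green_fitting: The same in green.
- yellow_fitting: The same in yellow.
- console: White pump console, fixed: a box 120 (x) by 150 (y) by 45 mm high with a dark screen along the far edge of its top and two push buttons in round black housings nearer the robot. Origin: centre of its underside; its -x side faces roughly to the robot.
- start_top (a point): Centre of the top of the green start button (26 mm across), on the console's left (+y) half. It is pressed straight down, 6 mm of travel, about 4 N when fully down.
- start (a joint): Travel of the green start button, m: 0 up, 0.006 fully down; a spring brings it back.
- pause_top (a point): Centre of the top of the white pause button, the same size, 68 mm to the right (-y) of the green one.
- pause (a joint): Travel of the white pause button, m: 0 up.
- bottle: Loose glass bottle with a blue cap and a yellow label, 64 mm across, 130 mm high, standing; origin at the centre of its underside.
- jar: Loose amber jar with a blue cap and a white label, 52 mm across, 75 mm high, standing; origin at the centre of its underside.
- wrench: Loose steel wrench lying on the bench, 140 mm long along its x axis; origin underneath, near its middle.
Things that resemble listed ones, but are neither listed nor needed, are in the scene too. What is meant by the jar is not turquoise, and is the smaller of those in its own colour. What is shaped like the valve but pink is not meant.

How it is judged:
By the outcome, as a careful person would: the job done as asked, in the order asked, and still so for the second after the job is handed in, with the robot touching nothing.
It also fails if it takes over 48 s, if anything falls off the work surface, if the arm or the gripper's body presses on something with over 40 N, if the wrist force passes 120 N, or if a joint passes its speed limit or range.

## Working session

There is one attempt and no reset: what is moved stays moved. The work goes in short steps, Python scripts to look and compute and a shell command to move; the robot and the scene stay as the last step left them, time stands still between calls to the robot, and variables do not carry over. Pictures are saved under pics/ and viewed, at most 10 in all, crops included, and the job is handed in when it is done.

```bash
mkdir -p pics; ls
cat > h.py <<'E'
import numpy as np, cv2
from rig import *
def ray(c,rc):
    H=c["img"].shape[0]; f=H/2/np.tan(np.radians(c["vertical_fov"])/2)
    d=np.array([(rc[1]-c["cx"])/f,-(rc[0]-c["cy"])/f,-1.]); M=np.array(c["cam_to_world"])
    return M[:3,3],M[:3,:3]@d
def atz(c,rc,z):
    o,d=ray(c,rc); return o+d*(z-o[2])/d[2]
def pix(c,p):
    H=c["img"].shape[0]; f=H/2/np.tan(np.radians(c["vertical_fov"])/2)
    M=np.array(c["cam_to_world"]); q=M[:3,:3].T@(np.array(p)-M[:3,3])
    return [c["cy"]-f*q[1]/-q[2], c["cx"]+f*q[0]/-q[2]]
E
python3 - <<'E'
from h import *
Z=dict(valve=0,pointer_hub=.06,pointer_aim=.06,red_fitting=.03,blue_fitting=.03,green_fitting=.03,yellow_fitting=.03,console=0,start_top=.055,pause_top=.055,bottle=0,jar=0,wrench=0)
np.set_printoptions(precision=4,suppress=True)
for n in ("top","scene"):
    c=capture(n); cv2.imwrite(f"pics/{n}0.png",c["img"][:,:,::-1])
    print(n,{k:v for k,v in c.items() if k not in("img",)})
    for t,z in Z.items():
        for d in landmark_of(n,t)[:3]: print(t,round(d["p"],2),np.round(d["point"],1),atz(c,d["point"],z)[:2])
print(read_state()["time_s"],read_state()["tcp_rot"],tips_ahead)
E
```

```text
pics
top {'vertical_fov': 56.394648372498764, 'cx': 318.8305531512383, 'cy': 194.6950086141145, 'cam_to_world': array([[ 0.016 ,  0.9814, -0.1911,  0.3652],
       [-0.9998,  0.0136, -0.0135, -0.0261],
       [-0.0107,  0.1913,  0.9815,  0.9205],
       [ 0.    ,  0.    ,  0.    ,  1.    ]])}
valve 0.87 [208.9 397.3] [ 0.5112 -0.2094]
valve 0.68 [313.8 438.2] [ 0.2621 -0.2996]
valve 0.63 [224.2 406.7] [ 0.4733 -0.2316]
pointer_hub 0.73 [206.6 402. ] [ 0.5072 -0.2085]
pointer_hub 0.7 [318.6 446. ] [ 0.259  -0.2984]
pointer_aim 0.65 [238.9 418. ] [ 0.4328 -0.243 ]
red_fitting 0.62 [204.7 432.1] [ 0.5178 -0.2874]
blue_fitting 0.5 [240.8 392.4] [ 0.4297 -0.19  ]
blue_fitting 0.45 [205.7 406.8] [ 0.5145 -0.2264]
green_fitting 0.36 [226.  376.4] [ 0.4644 -0.1526]
green_fitting 0.2 [110.8 256.8] [0.7542 0.1477]
yellow_fitting 0.37 [226.2 429.4] [ 0.4657 -0.2788]
console 0.66 [203.8 244.9] [0.5186 0.1716]
console 0.22 [239.  387.4] [ 0.4361 -0.1833]
start_top 0.45 [210.8 226.3] [0.4922 0.2027]
pause_top 0.61 [209.8 256. ] [0.4956 0.1329]
pause_top 0.32 [239.3 389.2] [ 0.4313 -0.1781]
pause_t
[... 881 characters left out ...]
[301.9 216. ] [ 0.5116 -0.2939]
blue_fitting 0.57 [244.4 230.1] [ 0.4351 -0.1899]
green_fitting 0.59 [239.  256.6] [ 0.4685 -0.142 ]
yellow_fitting 0.52 [282.6 208.1] [ 0.4678 -0.2784]
console 0.89 [174.5 361.2] [0.5172 0.1656]
start_top 0.56 [142.9 360.6] [0.4772 0.2054]
pause_top 0.56 [164.2 348.3] [0.4971 0.1348]
bottle 0.79 [335.9 361.3] [ 0.7685 -0.1418]
jar 0.93 [278.9 427.8] [0.7985 0.0471]
jar 0.83 [240.3 442.4] [0.7705 0.1462]
jar 0.56 [215.8 398.3] [0.6579 0.1311]
wrench 0.84 [206.3 292.4] [ 0.4539 -0.0172]
wrench 0.69 [240.1 439.6] [0.7655 0.1424]
wrench 0.68 [244.8 230.5] [ 0.421  -0.1844]
1.4 [[ 0.9091  0.4167 -0.    ]
 [ 0.4167 -0.9091 -0.0001]
 [-0.      0.     -1.    ]] 0.019
```

View pics/top0.png

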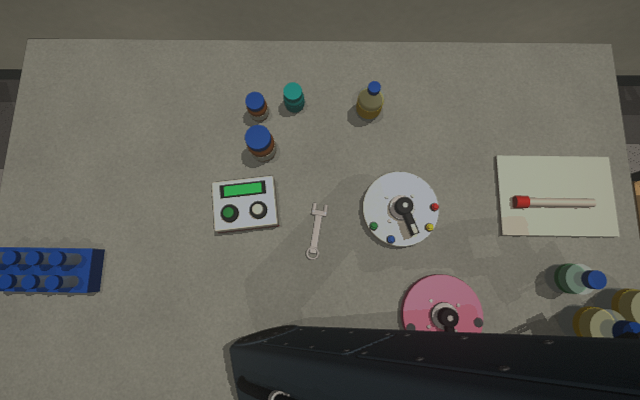

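View pics/scene0.png

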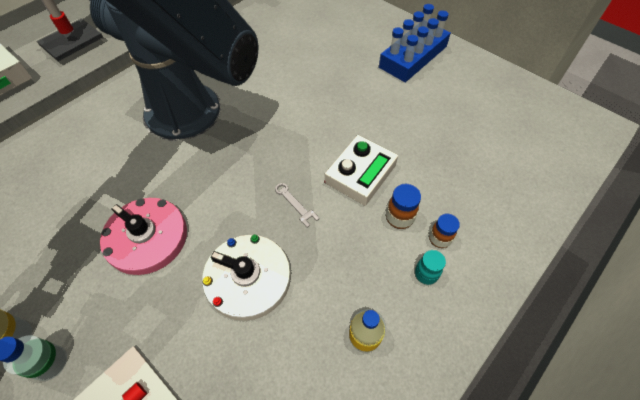

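The top view shows the white valve at pixel (402,208) with red (435,207), yellow (429,227), blue (390,239) and green (374,226), and the pointer aiming between yellow and blue. The console is at (245,204) with its green button on the left (229,213). The red fitting is at the +1.3 position, so the pointer has to turn counter-clockwise. Next I refine the poses.

```bash
cat > m.py <<'E'
from h import *
from scipy.optimize import least_squares
np.set_printoptions(precision=4,suppress=True)
def tri(o):
    A=np.zeros((3,3));b=np.zeros(3)
    for p,d in o:
        d=d/np.linalg.norm(d);P=np.eye(3)-np.outer(d,d);A+=P;b+=P@p
    x=np.linalg.solve(A,b); return x,[np.linalg.norm(np.cross(x-p,d/np.linalg.norm(d)))for p,d in o]
def cen(n,t,near,R=.03,z=.05):
    c=C[n]; q=pix(c,near); best=None
    for d in trace(n,t):
        ys,xs=np.nonzero(d["pixels"]); m=[ys.mean(),xs.mean()]
        if np.hypot(m[0]-q[0],m[1]-q[1])<12: return m,len(ys),d["p"]
C={n:capture(n) for n in("top","scene")}
def valve():
    near=dict(red_fitting=(.515,-.29,.037),yellow_fitting=(.467,-.2785,.037),blue_fitting=(.433,-.19,.037),green_fitting=(.466,-.147,.037))
    ang=dict(red_fitting=1.3,yellow_fitting=.65,blue_fitting=-.65,green_fitting=-1.3)
    obs=[]
    for n in C:
        for t in near:
            m=cen(n,t,near[t])
            if m: obs.append((n,t,m[0])); print(n,t,m,atz(C[n],m[0],.037)[:2])
    def P(v,t):
        a=np.pi+v[2]+ang[t]; return (v[0]+.08*np.cos(a),v[1]+.08*np.sin(a),.038)
    f=lambda v:np.concatenate([np.array(pix(C[n],P(v,t)))-m for n,t,m in obs])
    s=least_squares(f,[.51,-.209,.35],loss="soft_l1"); print("valve",s.x,"yawdeg",np.degrees(s.x[2]),s.fun.round(1)); return s.x
E
python3 - <<'E'
from m import *
v=valve()
for t,n0 in(("start_top",(.488,.203,.055)),("pause_top",(.496,.134,.055)),("pointer_hub",(.509,-.209,.06)),("pointer_aim",(.436,-.24,.06))):
    o=[]
    for n in C:
        L=landmark_of(n,t); q=pix(C[n],n0)
        L=[d for d in L if np.hypot(*(np.array(d["point"])-q))<15]
        if L: o.append(ray(C[n],L[0]["point"]))
        m=cen(n,t,n0); print(t,n,L and L[0]["point"],m)
    if len(o)==2: print(tri(o))
# top 4x crop of console & valve side by side
i=C["top"]["img"][:,:,::-1]; s=C["scene"]["img"][:,:,::-1]
k=lambda a:cv2.resize(a,(400,300),interpolation=cv2.INTER_CUBIC)
cv2.imwrite("pics/c1.png",np.vstack([np.hstack([k(i[170:245,195:295]),k(i[165:255,345:465])]),np.hstack([k(s[130:205,310:410]),k(s[225:330,180:320])])]))
E
```

```text
top green_fitting ([np.float64(225.12820512820514), np.float64(373.12820512820514)], 39, 0.58) [ 0.4655 -0.1439]
scene red_fitting ([np.float64(300.93548387096774), np.float64(216.96774193548387)], 62, 0.61) [ 0.5144 -0.2917]
scene yellow_fitting ([np.float64(279.93333333333334), np.float64(206.44444444444446)], 45, 0.49) [ 0.464  -0.2775]
valve [ 0.5102 -0.2113  0.3205] yawdeg 18.364067058480583 [-0.1  0.5 -0.4 -0.   0.1  0.3]
start_top top [215.8, 227.7] ([np.float64(212.1868131868132), np.float64(227.92307692307693)], 91, 0.42)
start_top scene [143.1, 362.2] ([np.float64(145.88679245283018), np.float64(361.5660377358491)], 53, 0.5)
(array([0.4817, 0.2001, 0.0608]), [np.float64(0.0034709685682079187), np.float64(0.00347096856820794)])
pause_top top [210.2, 256.6] ([np.float64(208.95652173913044), np.float64(256.8152173913044)], 92, 0.64)
pause_top scene [162.6, 347.6] None
(array([0.4948, 0.1318, 0.0613]), [np.float64(0.0018141951683900606), np.float64(0.0018141951683900237)])
pointer_hub top [206.8, 404.3] ([np.float64(212.8341121495327), np.float64(406.17056074766356)], 428, 0.94)
pointer_hub scene [266.6, 242.2] ([np.float64(263.9789473684211), np.float64(234.8766917293233)], 665, 0.92)
(array([ 0.5071, -0.2128,  0.0612]), [np.float64(0.000838423998943665), np.float64(0.0008384239989438207)])
pointer_aim top [238.3, 416.8] None
pointer_aim scene [251.2, 210.4] None
(array([ 0.4347, -0.2364,  0.0677]), [np.float64(0.0023603948468469693), np.float64(0.0023603948468470005)])
```

View pics/c1.png

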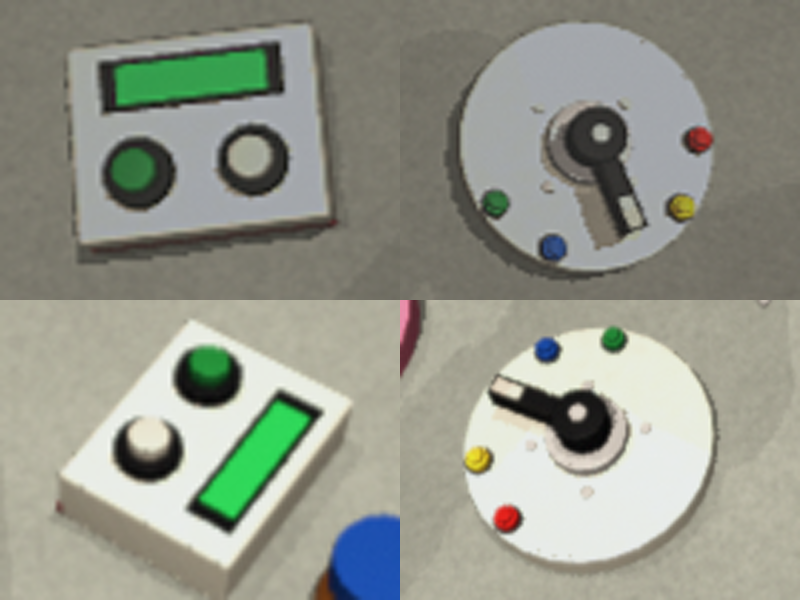

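The crops show all four fittings, the hub dot, the stripe and both button tops clearly. I'll fit with pixel centres read from them.

Run:
```python
from m import *
T,S=C["top"],C["scene"]
ob={"top":{1.3:(207,434.7),.65:(227.4,429.6),-.65:(239.1,390.6),-1.3:(226.2,373.5)},"scene":{1.3:(301.3,217.5),.65:(280.7,207.3),-.65:(242.2,231.1),-1.3:(238.7,254.9)}}
def f(v):
    r=[]
    for n in ob:
        for a,m in ob[n].items():
            t=np.pi+v[2]+a; r+=list(np.array(pix(C[n],(v[0]+.08*np.cos(t),v[1]+.08*np.sin(t),.040)))-m)
        m=dict(top=(204.9,405.3),scene=(264.2,242.))[n]
        r+=list(np.array(pix(C[n],(v[0],v[1],.076)))-m)
    return np.array(r)
s=least_squares(f,[.51,-.21,.33]); v=s.x
print(v,np.degrees(v[2]),s.fun.reshape(-1,2).round(1).tolist())
for n,m in(("top",(228.6,414)),("scene",(255.8,217.8))):
    p=atz(C[n],m,.071)[:2]-v[:2]; print(p,np.hypot(*p),np.degrees(np.arctan2(*p[::-1]))%360)
print(tri([ray(T,(212.5,228.7)),ray(S,(145.5,362))]),tri([ray(T,(208.7,257.5)),ray(S,(164.2,347.2))]))
st=read_state(); print(st["position"],st["force"])
R=np.array(st["tcp_rot"])
for th0 in(198,):
  a=np.radians(th0); e=np.array([np.cos(a),np.sin(a)]); tcw=np.array([np.sin(a),-np.cos(a)])
  g=v[:2]+.05*e+.04*tcw; print("pre",g, R.T@(np.r_[g,.07]-st["position"])*100)
```

```text
[ 0.5103 -0.2116  0.3167] 18.143813878155957 [[-1.4, 0.4], [-1.3, 0.4], [-0.8, 0.6], [-1.4, 0.3], [-0.7, -0.5], [-1.0, -0.9], [-1.1, -0.9], [-1.3, -0.5], [-1.5, -0.8], [0.2, 0.1]]
[-0.0552 -0.0204] 0.05887993780261655 200.3148075011187
[-0.0531 -0.0198] 0.05670291230759602 200.41639779799078
(array([0.4878, 0.1958, 0.0617]), [np.float64(0.0008308442998417597), np.float64(0.0008308442998417256)]) (array([0.4976, 0.1289, 0.0611]), [np.float64(0.0005546586011518858), np.float64(0.0005546586011518366)])
[ 0.2604 -0.5681  0.2415] [-0.3524  0.7278 -0.0477]
pre [ 0.4504 -0.189 ] [ 33.0696 -26.5514  17.1551]
```

```bash
python3 -m jog '[{"tx":2,"ty":-1.6,"jaw":0},{"tx":3,"ty":-2.4,"jaw":0},{"tx":4,"ty":-3,"jaw":0},{"tx":4,"ty":-3.2,"jaw":0},{"tx":4,"ty":-3.2,"jaw":0},{"tx":4,"ty":-3.2,"jaw":0},{"tx":4,"ty":-3.2,"jaw":0},{"tx":4,"ty":-3.2,"jaw":0}]'
python3 -m jog '[{"tx":2.5,"ty":-2,"jaw":0},{"tx":1.5,"ty":-1.5,"jaw":0},{"roll":0.075,"jaw":0},{"tz":2,"jaw":0},{"jaw":0},{"jaw":0}]'
python3 - <<'E'
from h import *
st=read_state(); R=np.array(st["tcp_rot"]); p=np.array(st["position"]); print(st["time_s"],st["opening"],R)
a=np.radians(200.3); e=np.array([np.cos(a),np.sin(a)]); t=np.array([np.sin(a),-np.cos(a)])
g=np.array([.5103,-.2116])+.05*e+.04*t; print(g,R.T@(np.r_[g,.07]-p)*100)
E
```

```text
2.8 0.9994496271597445 [[ 9.09058639e-01  4.16668201e-01 -4.38306404e-06]
 [ 4.16668201e-01 -9.09058639e-01  4.90345189e-06]
 [-1.94134975e-06 -6.28380872e-06 -1.00000000e+00]]
[ 0.44952813 -0.19143123] [ 32.88556482 -26.3661395   17.15505091]$[0]: bad value
$[0]: bad value
```

```bash
python3 -m jog '[{"tx":2.0,"ty":-1.6,"tz":0.0,"roll":0.0,"jaw":0.0}]'; python3 -m jog --help | head -20
```

```text
time_s: 2.9
position: [0.271, -0.548, 0.2417]
tcp_rot: [[0.91, 0.414, 0.0], [0.414, -0.91, -0.004], [-0.001, 0.003, -1.0]]
force: [0.6, 0.2, 0.7]
opening: 0.963
grasp_force: 0.0invalid input: not JSON, or not a number
```

```bash
python3 -m jog '[{"tx":3,"ty":-2.4,"tz":0,"roll":0,"jaw":0},{"tx":4,"ty":-3,"tz":0,"roll":0,"jaw":0},{"tx":4,"ty":-3.2,"tz":0,"roll":0,"jaw":0},{"tx":4,"ty":-3.2,"tz":0,"roll":0,"jaw":0},{"tx":4,"ty":-3.2,"tz":0,"roll":0,"jaw":0},{"tx":4,"ty":-3.2,"tz":0,"roll":0,"jaw":0},{"tx":4,"ty":-3.2,"tz":0,"roll":0,"jaw":0},{"tx":2.5,"ty":-2,"tz":0,"roll":0,"jaw":0}]'
python3 -m jog '[{"tx":1.4,"ty":-1.3,"tz":0,"roll":0,"jaw":0},{"tx":0,"ty":0,"tz":0,"roll":0.075,"jaw":0},{"tx":0,"ty":0,"tz":2,"roll":0,"jaw":0},{"tx":0,"ty":0,"tz":0,"roll":0,"jaw":0},{"tx":0,"ty":0,"tz":0,"roll":0,"jaw":0},{"tx":0,"ty":0,"tz":0,"roll":0,"jaw":0}]'
cat > rel.py <<'E'
from h import *
np.set_printoptions(precision=4,suppress=True)
def rel(deg,off,r=.05,z=.07,v=(.5103,-.2116)):
    st=read_state(); R=np.array(st["tcp_rot"]); p=np.array(st["position"])
    a=np.radians(deg); e=np.array([np.cos(a),np.sin(a)]); t=np.array([np.sin(a),-np.cos(a)])
    g=np.array(v)+r*e+off*t; print(g,"move cm",R.T@(np.r_[g,z]-p)*100,"toolx deg",np.degrees(np.arctan2(R[1,0],R[0,0])),"hub local cm",R.T@(np.r_[v,z]-p)*100,st["time_s"],st["force"])
E
python3 -c "
from rel import *;rel(200.3,.04)"
```

```text
time_s: 3.7
position: [0.4406, -0.212, 0.2418]
tcp_rot: [[0.908, 0.418, 0.0], [0.418, -0.908, 0.001], [0.0, -0.001, -1.0]]
force: [0.1, -0.9, -0.1]
opening: 0.262
grasp_force: 0.0
time_s: 4.3
position: [0.4475, -0.1979, 0.2221]
tcp_rot: [[0.938, 0.347, 0.001], [0.347, -0.938, -0.001], [0.001, 0.001, -1.0]]
force: [0.5, -0.0, -0.3]
opening: 0.006
grasp_force: 0.0
[ 0.4495 -0.1914] move cm [ 0.4062 -0.5485 15.2136] toolx deg 20.309053651409418 hub local cm [ 5.4056  3.4523 15.2202] 4.3 [ 0.4685 -0.0057 -0.2685]
```

```bash
python3 -m jog '[{"tx":0.4,"ty":-0.5,"tz":2,"roll":0,"jaw":0},{"tx":0,"ty":0,"tz":3,"roll":0,"jaw":0},{"tx":0,"ty":0,"tz":3,"roll":0,"jaw":0},{"tx":0,"ty":0,"tz":3,"roll":0,"jaw":0},{"tx":0,"ty":0,"tz":2.2,"roll":0,"jaw":0},{"tx":0,"ty":0,"tz":1.5,"roll":0,"jaw":0},{"tx":0,"ty":0,"tz":0.4,"roll":0,"jaw":0},{"tx":0,"ty":0,"tz":0,"roll":0,"jaw":0}]'
python3 - <<'E'
from rel import *
rel(200.3,.04)
i=capture("top")["img"][:,:,::-1]; s=capture("scene")["img"][:,:,::-1]
k=lambda a:cv2.resize(a,(400,300),interpolation=cv2.INTER_CUBIC)
cv2.imwrite("pics/c2.png",np.hstack([k(i[165:255,345:465]),k(s[225:330,180:320])]))
E
```

```text
time_s: 5.1
position: [0.4494, -0.1917, 0.0706]
tcp_rot: [[0.938, 0.347, -0.0], [0.347, -0.938, 0.0], [-0.0, -0.0, -1.0]]
force: [0.6, -0.3, 0.1]
opening: 0.005
grasp_force: 0.0
[ 0.4495 -0.1914] move cm [ 0.0239 -0.023   0.0566] toolx deg 20.301757090490764 hub local cm [5.0238 3.9772 0.0562] 5.1 [ 0.5566 -0.3094  0.1423]
```

View pics/c2.png

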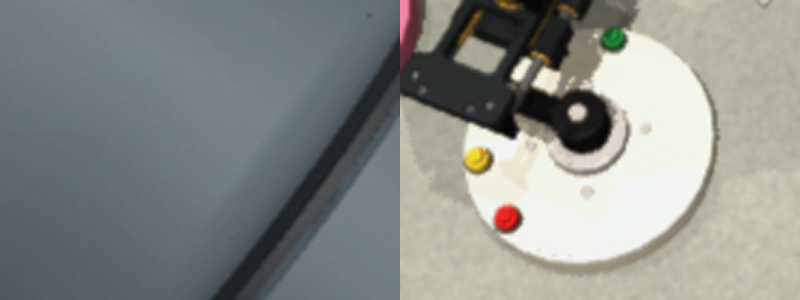

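The scene crop shows the pointer still in place (hub at crop (580,120)) with the shut finger beside its right cheek. The top view is blocked by the arm. Now I approach to contact.

```bash
for k in 1; do python3 -m jog '[{"tx":0,"ty":0.6,"tz":0,"roll":0,"jaw":0},{"tx":0,"ty":0.5,"tz":0,"roll":0,"jaw":0},{"tx":0,"ty":0,"tz":0,"roll":0,"jaw":0}]'; done
python3 -m jog '[{"tx":0,"ty":0.3,"tz":0,"roll":0,"jaw":0},{"tx":0,"ty":0,"tz":0,"roll":0,"jaw":0}]'
python3 -m jog '[{"tx":0,"ty":0.3,"tz":0,"roll":0,"jaw":0},{"tx":0,"ty":0,"tz":0,"roll":0,"jaw":0}]'
python3 -m jog '[{"tx":0,"ty":0.3,"tz":0,"roll":0,"jaw":0},{"tx":0,"ty":0,"tz":0,"roll":0,"jaw":0}]'
python3 -c "
from rel import *;rel(200.3,.023)"
```

```text
time_s: 5.5
position: [0.4542, -0.2031, 0.0713]
tcp_rot: [[0.938, 0.347, 0.002], [0.347, -0.938, -0.002], [0.002, 0.003, -1.0]]
force: [0.5, -0.4, -0.9]
opening: 0.005
grasp_force: 0.0
time_s: 5.7
position: [0.4544, -0.205, 0.0707]
tcp_rot: [[0.938, 0.347, 0.001], [0.347, -0.938, -0.001], [0.0, 0.001, -1.0]]
force: [-0.3, 0.2, 0.9]
opening: 0.006
grasp_force: 0.0
time_s: 5.9
position: [0.4553, -0.2076, 0.0705]
tcp_rot: [[0.938, 0.347, 0.0], [0.347, -0.938, -0.0], [0.0, 0.0, -1.0]]
force: [-0.1, 0.3, -0.0]
opening: 0.004
grasp_force: 0.0
time_s: 6.1
position: [0.4565, -0.2105, 0.0706]
tcp_rot: [[0.938, 0.347, 0.0], [0.347, -0.938, -0.0], [0.0, 0.001, -1.0]]
force: [-0.8, 0.2, -0.1]
opening: 0.007
grasp_force: 0.0
[ 0.4554 -0.2074] move cm [ 0.0133 -0.331   0.0549] toolx deg 20.317395842315413 hub local cm [5.0126 1.9705 0.0577] 6.1 [-0.7933  0.2244 -0.1427]
```

```bash
python3 -m jog '[{"tx":0,"ty":0.25,"tz":0,"roll":0,"jaw":0},{"tx":0,"ty":0,"tz":0,"roll":0,"jaw":0}]'
python3 -m jog '[{"tx":0,"ty":0.25,"tz":0,"roll":0,"jaw":0},{"tx":0,"ty":0,"tz":0,"roll":0,"jaw":0}]'
python3 -m jog '[{"tx":0,"ty":0.25,"tz":0,"roll":0,"jaw":0},{"tx":0,"ty":0,"tz":0,"roll":0,"jaw":0}]'
python3 - <<'E'
from rel import *
rel(200.3,.023)
s=capture("scene")["img"][:,:,::-1]
cv2.imwrite("pics/c3.png",cv2.resize(s[225:330,180:320],(560,420),interpolation=cv2.INTER_CUBIC))
E
```

```text
time_s: 6.3
position: [0.4573, -0.2128, 0.0706]
tcp_rot: [[0.938, 0.347, 0.0], [0.347, -0.938, -0.0], [0.0, 0.0, -1.0]]
force: [-0.8, -0.3, 0.1]
opening: 0.007
grasp_force: 0.0
time_s: 6.5
position: [0.4574, -0.2143, 0.0705]
tcp_rot: [[0.938, 0.347, -0.001], [0.347, -0.938, 0.001], [-0.001, -0.002, -1.0]]
force: [-0.1, 1.3, 1.3]
opening: 0.001
grasp_force: 0.9
time_s: 6.7
position: [0.4579, -0.2165, 0.0704]
tcp_rot: [[0.938, 0.348, -0.002], [0.348, -0.938, 0.001], [-0.001, -0.002, -1.0]]
force: [-1.2, 2.8, 3.0]
opening: 0.002
grasp_force: 1.7
[ 0.4554 -0.2074] move cm [ 0.083  -0.9428  0.0463] toolx deg 20.33641197997656 hub local cm [5.0815 1.3604 0.0351] 6.7 [-1.2352  2.8055  2.9988]
```

View pics/c3.png

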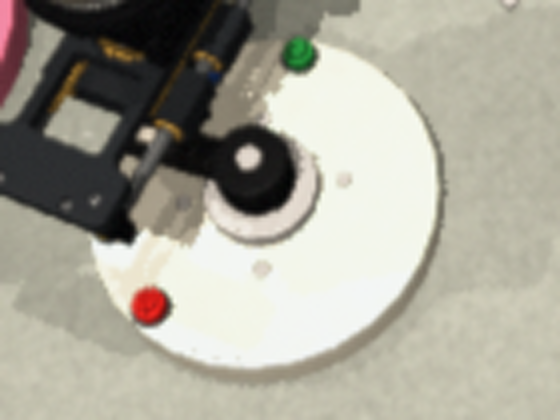

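The finger is now touching the right cheek at about 3 N. Next I turn rigidly about the hub.

```bash
python3 -m jog '[{"tx":-0.12,"ty":0.51,"tz":0,"roll":-0.1,"jaw":0},{"tx":-0.12,"ty":0.51,"tz":0,"roll":-0.1,"jaw":0},{"tx":-0.12,"ty":0.51,"tz":0,"roll":-0.1,"jaw":0},{"tx":-0.12,"ty":0.51,"tz":0,"roll":-0.1,"jaw":0},{"tx":-0.12,"ty":0.51,"tz":0,"roll":-0.1,"jaw":0},{"tx":-0.12,"ty":0.51,"tz":0,"roll":-0.1,"jaw":0},{"tx":-0.12,"ty":0.51,"tz":0,"roll":-0.1,"jaw":0},{"tx":-0.12,"ty":0.51,"tz":0,"roll":-0.1,"jaw":0}]'
python3 -m jog '[{"tx":0,"ty":0,"tz":0,"roll":0,"jaw":0}]'
python3 - <<'E'
from rel import *
rel(272.6,.015)
s=capture("scene")["img"][:,:,::-1]
cv2.imwrite("pics/c4.png",cv2.resize(s[225:330,180:320],(560,420),interpolation=cv2.INTER_CUBIC))
E
```

```text
time_s: 7.55
position: [0.4759, -0.2522, 0.0701]
tcp_rot: [[0.4, 0.916, -0.004], [0.916, -0.4, 0.003], [0.001, -0.005, -1.0]]
force: [-2.5, 2.9, 2.0]
opening: 0.003
grasp_force: 2.0
time_s: 7.65
position: [0.4769, -0.2532, 0.0702]
tcp_rot: [[0.404, 0.915, -0.001], [0.915, -0.404, 0.001], [0.0, -0.002, -1.0]]
force: [-1.2, 2.6, 0.2]
opening: 0.006
grasp_force: 1.3
[ 0.4976 -0.2622] move cm [0.0091 2.2586 0.0131] toolx deg 66.16522937363371 hub local cm [5.1541 1.3759 0.0161] 7.65 [-1.1585  2.5746  0.1877]
```

View pics/c4.png

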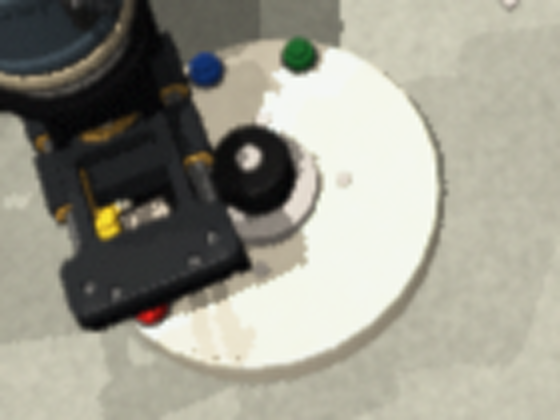

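```bash
python3 -m jog '[{"tx":-0.12,"ty":0.51,"tz":0,"roll":-0.1,"jaw":0},{"tx":-0.12,"ty":0.51,"tz":0,"roll":-0.1,"jaw":0},{"tx":-0.12,"ty":0.51,"tz":0,"roll":-0.1,"jaw":0},{"tx":-0.12,"ty":0.51,"tz":0,"roll":-0.1,"jaw":0},{"tx":0,"ty":0,"tz":0,"roll":0,"jaw":0},{"tx":0,"ty":0,"tz":0,"roll":0,"jaw":0}]'
python3 -c "
from rel import *;rel(272.6,.015)"
python3 -m jog '[{"tx":0,"ty":-0.6,"tz":0,"roll":0,"jaw":0},{"tx":0,"ty":-1.4,"tz":0,"roll":0,"jaw":0},{"tx":0,"ty":0,"tz":-3,"roll":0,"jaw":0},{"tx":0,"ty":0,"tz":-4,"roll":0,"jaw":0},{"tx":0,"ty":-3,"tz":-4,"roll":0,"jaw":0},{"tx":0,"ty":-4,"tz":0,"roll":0,"jaw":0},{"tx":0,"ty":-4,"tz":0,"roll":0,"jaw":0},{"tx":0,"ty":0,"tz":0,"roll":0,"jaw":0}]'
python3 - <<'E'
from rel import *
rel(272.6,.015)
i=capture("top")["img"][:,:,::-1]; s=capture("scene")["img"][:,:,::-1]
k=lambda a:cv2.resize(a,(400,300),interpolation=cv2.INTER_CUBIC)
cv2.imwrite("pics/c5.png",np.hstack([k(i[165:255,345:465]),k(s[225:330,180:320])]))
E
```

```text
time_s: 8.3
position: [0.4953, -0.2633, 0.0703]
tcp_rot: [[0.019, 1.0, -0.0], [1.0, -0.019, -0.0], [-0.0, -0.0, -1.0]]
force: [-2.8, 1.0, -0.9]
opening: 0.007
grasp_force: 1.2
[ 0.4976 -0.2622] move cm [0.1156 0.2266 0.0264] toolx deg 88.91212776762839 hub local cm [5.2018 1.4019 0.0257] 8.3 [-2.8444  0.9883 -0.8679]
time_s: 9.1
position: [0.3618, -0.2601, 0.1811]
tcp_rot: [[0.021, 1.0, -0.001], [1.0, -0.021, 0.001], [0.001, -0.001, -1.0]]
force: [-0.2, 0.4, 0.3]
opening: 0.006
grasp_force: 0.0
[ 0.4976 -0.2622] move cm [ 0.0605 13.595  11.0889] toolx deg 88.82123135982093 hub local cm [ 5.1485 14.7622 11.0906] 9.1 [-0.2119  0.3751  0.2673]
```

View pics/c5.png

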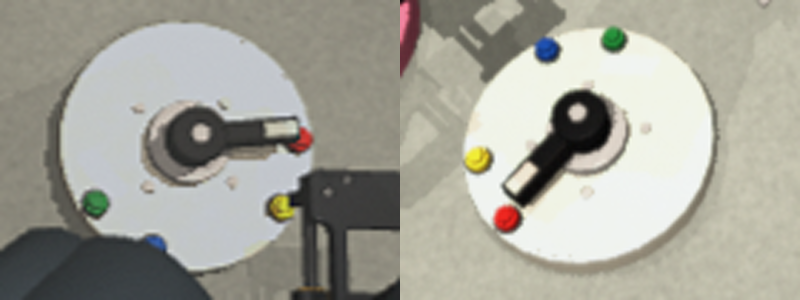

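The pointer now lies almost over red: in the top crop the stripe is at (282,128) and red at (301,140); in the scene crop the stripe is at (521,181) and red at (507,217). I'll quantify the angle.

Run:
```python
from m import *
V=np.array([.5103,-.2116])
for n,hb,sp,fits in(("top",(204.6,405.3),(203.25,429.6),[(207,434.7),(227.4,429.6),(239.1,390.6),(226.2,373.5)]),("scene",(264.2,242.),(288.35,222.35),[(301.3,217.5),(280.7,207.3),(242.2,231.1),(238.7,254.9)])):
    c=C[n]; h=atz(c,hb,.076)[:2]; s=atz(c,sp,.071)[:2]
    A=lambda d:(np.degrees(np.arctan2(d[1],d[0]))%360)
    F=[atz(c,f,.040)[:2] for f in fits]
    # per-camera similarity-free fit of valve centre + yaw
    ff=lambda v:np.concatenate([F[i]-v[:2]-.08*np.array([np.cos(np.pi+v[2]+a),np.sin(np.pi+v[2]+a)]) for i,a in enumerate((1.3,.65,-.65,-1.3))])
    r=least_squares(ff,[.51,-.21,.32]); v=r.x
    print(n,"valve",v,"res mm",(r.fun*1000).round(1),"redfit",(180+np.degrees(v[2]+1.3)),"hub",h,"stripe",s,"arm hub-stripe",A(s-h),"arm from fit",A(s-v[:2]),"red dir from hub",A(F[0]-h))
    # sub-pixel stripe: bright low-saturation pixels near tip, surrounded by black
```

```text
top valve [ 0.5075 -0.2106  0.3136] res mm [-0.2  0.2 -0.   0.   1.   0.2 -0.7 -0.4] redfit 272.4498531919304 hub [ 0.5093 -0.2127] stripe [ 0.5141 -0.2697] arm hub-stripe 274.81090103185045 arm from fit 276.4151389181669 red dir from hub 270.9870476042055
scene valve [ 0.5137 -0.2124  0.3155] res mm [-0.2  0.7 -0.1  0.6 -0.3 -0.6  0.6 -0.7] redfit 272.56314628253176 hub [ 0.51   -0.2114] stripe [ 0.5172 -0.2703] arm hub-stripe 276.94690222766474 arm from fit 273.4081608208661 red dir from hub 275.0468700098472
```

```bash
cat > arm.py <<'E'
from m import *
from scipy.ndimage import map_coordinates
from scipy.optimize import minimize
def stripe(img,near):
    g=cv2.cvtColor(img,cv2.COLOR_RGB2GRAY); r,c=int(near[0]),int(near[1]); w=10; k=8
    u=cv2.resize(g[r-w:r+w+1,c-w:c+w+1],None,fx=k,fy=k,interpolation=cv2.INTER_CUBIC)
    cy=int((near[0]-r+w+.5)*k); cx=int((near[1]-c+w+.5)*k)
    hi=np.percentile(u[cy-10:cy+10,cx-10:cx+10],70); th=(hi+30)/2
    n,l=cv2.connectedComponents((u>th).astype(np.uint8)); m=l==l[cy,cx]; ys,xs=np.nonzero(m)
    return ((ys.mean()+.5)/k-.5+r-w,(xs.mean()+.5)/k-.5+c-w),m.sum()/k/k
def disc(c,img):
    g=cv2.GaussianBlur(cv2.cvtColor(img,cv2.COLOR_RGB2GRAY),(0,0),.7).astype(float); t=np.linspace(0,2*np.pi,240,endpoint=False)
    def s(v,r):
        P=np.array([pix(c,(v[0]+r*np.cos(a),v[1]+r*np.sin(a),.03)) for a in t]); return map_coordinates(g,P.T,order=1)
    f=lambda v:-np.mean(np.clip(s(v,.0885)-s(v,.0955),-20,60))
    return minimize(f,[.5103,-.2116],method="Nelder-Mead",options=dict(initial_simplex=[[.507,-.2116],[.513,-.209],[.511,-.215]],xatol=1e-5)).x
E
python3 - <<'E'
from arm import *
for n,h0,h1 in(("top",(228.6,414),(203.25,429.6)),("scene",(255.8,217.8),(288.35,222.35))):
    i0=cv2.imread(f"pics/{n}0.png")[:,:,::-1].copy(); i1=C[n]["img"]; c=C[n]
    d0=disc(c,i0); d1=disc(c,i1)
    for nm,im,h in(("start",i0,h0),("now",i1,h1)):
        p,a=stripe(im,h); s=atz(c,p,.071)[:2]
        for d in (d0,):
            e=s-d; print(n,nm,p,a,"stripe",s,"disc",d0,d1,"r",np.hypot(*e),"ang",np.degrees(np.arctan2(e[1],e[0]))%360)
E
```

```text
top start (np.float64(229.15701590034433), np.float64(415.79777699007496)) 308.5625 stripe [ 0.4539 -0.236 ] disc [ 0.5086 -0.2105] [ 0.5084 -0.2105] r 0.06039467159187743 ang 205.04582427275594
top now (np.float64(201.82873060807103), np.float64(429.7543179777523)) 313.234375 stripe [ 0.5175 -0.2702] disc [ 0.5086 -0.2105] [ 0.5084 -0.2105] r 0.060400405378074555 ang 278.3970851773408
scene start (np.float64(253.26599624969754), np.float64(215.65882833293009)) 322.890625 stripe [ 0.4496 -0.2306] disc [ 0.511  -0.2123] [ 0.5105 -0.2123] r 0.06406321365616159 ang 196.63483630176356
scene now (np.float64(288.0125256644234), np.float64(219.64106165164822)) 273.96875 stripe [ 0.5127 -0.2734] disc [ 0.511  -0.2123] [ 0.5105 -0.2123] r 0.06111022720760528 ang 271.62940029783243
```

```bash
sed -i 's|th=(hi+30)/2|th=hi*TH|; s|^def stripe|TH=.8\ndef stripe|' arm.py
python3 - <<'E'
import arm; from arm import *
D=dict(top=(.5085,-.2105),scene=(.5108,-.2123))
for n,h0,h1 in(("top",(228.6,414),(203.25,429.6)),("scene",(255.8,217.8),(288.35,222.35))):
    i0=cv2.imread(f"pics/{n}0.png")[:,:,::-1].copy(); i1=C[n]["img"]; c=C[n]
    for nm,im,h in(("start",i0,h0),("now",i1,h1)):
      for arm.TH in(.7,.8,.88):
        p,a=stripe(im,h); s=atz(c,p,.071)[:2]; e=s-D[n]; print(n,nm,arm.TH,np.round(p,1),a,"r",np.hypot(*e).round(4),"ang",np.degrees(np.arctan2(e[1],e[0]))%360)
ims=[]
for n,h1 in(("top",(203.25,420)),("scene",(280,230))):
    r,c=map(int,h1); ims.append(cv2.resize(C[n]["img"][r-25:r+25,c-25:c+25,::-1],(400,400),interpolation=cv2.INTER_NEAREST))
cv2.imwrite("pics/c6.png",np.hstack(ims))
E
```

```text
top start 0.7 [228.  413.8] 38.5625 r 0.0562 ang 201.98817992442653
top start 0.8 [228.  413.7] 33.40625 r 0.0561 ang 201.95401785677925
top start 0.88 [228.  413.7] 29.15625 r 0.0561 ang 201.94286668603462
top now 0.7 [198.  429.8] 212.328125 r 0.0628 ang 286.6606682612911
top now 0.8 [203.1 429.2] 31.34375 r 0.0587 ang 275.93661041838203
top now 0.88 [203.1 429.3] 26.171875 r 0.0588 ang 275.9013377843261
scene start 0.7 [253.1 215.6] 297.65625 r 0.0642 ang 196.4624019328173
scene start 0.8 [255.5 217.2] 38.546875 r 0.0584 ang 199.490335905364
scene start 0.88 [255.6 217.3] 32.09375 r 0.0581 ang 199.508788969843
scene now 0.7 [286.7 221.9] 54.4375 r 0.0566 ang 273.1722571244942
scene now 0.8 [286.7 221.9] 47.796875 r 0.0566 ang 273.20622464743656
scene now 0.88 [286.8 221.9] 41.8125 r 0.0566 ang 273.2134897965634
```

View pics/c6.png

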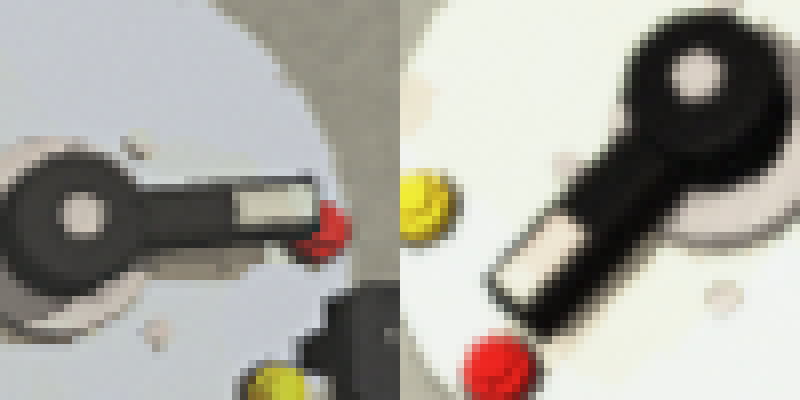

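The zoom shows the arm about 2° past red: the estimates are 275.9° and 273.2° against red at 272.5°. I'll nudge it back from the other side with the left cheek.

```bash
python3 -m jog '[{"tx":0,"ty":3,"tz":0,"roll":-0.064,"jaw":0},{"tx":0,"ty":4,"tz":0,"roll":0,"jaw":0},{"tx":0,"ty":4,"tz":0,"roll":0,"jaw":0},{"tx":0,"ty":4,"tz":0,"roll":0,"jaw":0},{"tx":0,"ty":2.5,"tz":0,"roll":0,"jaw":0},{"tx":0,"ty":1,"tz":0,"roll":0,"jaw":0},{"tx":0,"ty":0,"tz":0,"roll":0,"jaw":0},{"tx":0,"ty":0,"tz":0,"roll":0,"jaw":0}]'
python3 -c "
from rel import *;rel(272.5,-.035)"
```

```text
time_s: 10.3
position: [0.5492, -0.2538, 0.18]
tcp_rot: [[-0.048, 0.999, -0.002], [0.999, 0.048, 0.001], [0.001, -0.002, -1.0]]
force: [0.4, -0.2, -1.0]
opening: 0.008
grasp_force: 0.0
[ 0.5474 -0.26  ] move cm [-0.6251 -0.1808 10.9969] toolx deg 92.76285226316644 hub local cm [ 4.3909 -3.6579 11.0108] 10.3 [ 0.4462 -0.2153 -0.9606]
```

```bash
python3 -m jog '[{"tx":-0.6,"ty":0,"tz":2,"roll":0,"jaw":0},{"tx":0,"ty":0,"tz":3,"roll":0,"jaw":0},{"tx":0,"ty":0,"tz":3,"roll":0,"jaw":0},{"tx":0,"ty":0,"tz":2,"roll":0,"jaw":0},{"tx":0,"ty":0,"tz":1,"roll":0,"jaw":0},{"tx":0,"ty":-0.5,"tz":0,"roll":0,"jaw":0},{"tx":0,"ty":-0.5,"tz":0,"roll":0,"jaw":0},{"tx":0,"ty":0,"tz":0,"roll":0,"jaw":0}]'
python3 -m jog '[{"tx":0,"ty":-0.3,"tz":0,"roll":0,"jaw":0},{"tx":0,"ty":0,"tz":0,"roll":0,"jaw":0}]'
python3 -m jog '[{"tx":0,"ty":-0.2,"tz":0,"roll":0,"jaw":0},{"tx":0,"ty":0,"tz":0,"roll":0,"jaw":0}]'
python3 -m jog '[{"tx":0,"ty":-0.1,"tz":0,"roll":0,"jaw":0},{"tx":0,"ty":0,"tz":0,"roll":0,"jaw":0}]'
python3 -c "
from rel import *;rel(272.5,-.018)"
```

```text
time_s: 11.1
position: [0.5403, -0.2612, 0.0718]
tcp_rot: [[-0.047, 0.999, 0.001], [0.999, 0.047, -0.001], [-0.001, 0.001, -1.0]]
force: [0.2, -0.4, 0.1]
opening: 0.007
grasp_force: 0.0
time_s: 11.3
position: [0.5378, -0.2612, 0.0714]
tcp_rot: [[-0.048, 0.999, 0.001], [0.999, 0.048, -0.001], [-0.001, 0.001, -1.0]]
force: [0.3, -0.1, 0.5]
opening: 0.004
grasp_force: 0.0
time_s: 11.5
position: [0.5357, -0.261, 0.0708]
tcp_rot: [[-0.048, 0.999, 0.0], [0.999, 0.048, -0.0], [-0.0, 0.0, -1.0]]
force: [-0.2, 0.8, -0.1]
opening: 0.006
grasp_force: 0.0
time_s: 11.7
position: [0.5348, -0.261, 0.0705]
tcp_rot: [[-0.048, 0.999, -0.0], [0.999, 0.048, 0.0], [0.0, -0.0, -1.0]]
force: [-0.7, -0.0, -0.3]
opening: 0.008
grasp_force: 0.0
[ 0.5305 -0.2608] move cm [ 0.0481 -0.427   0.0501] toolx deg 92.75575507528386 hub local cm [ 5.0561 -2.2047  0.0509] 11.7 [-0.652  -0.0331 -0.2537]
```

```bash
for i in 1; do
python3 -m jog '[{"tx":0,"ty":-0.15,"tz":0,"roll":0,"jaw":0},{"tx":0,"ty":0,"tz":0,"roll":0,"jaw":0}]' | egrep 'pos|forc'
python3 -m jog '[{"tx":0,"ty":-0.1,"tz":0,"roll":0,"jaw":0},{"tx":0,"ty":0,"tz":0,"roll":0,"jaw":0}]'| egrep 'pos|forc'
python3 -m jog '[{"tx":0,"ty":-0.1,"tz":0,"roll":0,"jaw":0},{"tx":0,"ty":0,"tz":0,"roll":0,"jaw":0}]'| egrep 'pos|forc'
python3 -c "
from rel import *;rel(272.5,-.018)"
done
```

```text
position: [0.5331, -0.2611, 0.0705]
force: [0.4, -0.3, -0.3]
grasp_force: 0.0
position: [0.5322, -0.2612, 0.0705]
force: [0.2, -0.3, -0.1]
grasp_force: 0.0
position: [0.5312, -0.2612, 0.0705]
force: [-0.4, -0.2, -0.5]
grasp_force: 0.0
[ 0.5305 -0.2608] move cm [ 0.0511 -0.0674  0.0537] toolx deg 92.74456688506727 hub local cm [ 5.0587 -1.846   0.0547] 12.3 [-0.3926 -0.1638 -0.4776]
```

```bash
python3 -m jog '[{"tx":0,"ty":-0.1,"tz":0,"roll":0,"jaw":0},{"tx":0,"ty":0,"tz":0,"roll":0,"jaw":0}]' | egrep 'pos|forc'
python3 -m jog '[{"tx":0,"ty":-0.1,"tz":0,"roll":0,"jaw":0},{"tx":0,"ty":0,"tz":0,"roll":0,"jaw":0}]'| egrep 'pos|forc'
python3 -m jog '[{"tx":0,"ty":-0.1,"tz":0,"roll":0,"jaw":0},{"tx":0,"ty":0,"tz":0,"roll":0,"jaw":0}]'| egrep 'pos|forc'
python3 -c "
from rel import *;rel(272.5,-.018)"
```

```text
position: [0.5307, -0.2614, 0.0706]
force: [0.9, 0.4, -0.7]
grasp_force: 0.6
position: [0.5297, -0.2616, 0.0706]
force: [2.3, -1.0, -1.9]
grasp_force: 1.0
position: [0.5286, -0.2618, 0.0706]
force: [1.7, -1.3, -1.2]
grasp_force: 1.1
[ 0.5305 -0.2608] move cm [0.0896 0.1933 0.0586] toolx deg 92.75007710100134 hub local cm [ 5.0974 -1.5848  0.054 ] 12.9 [ 1.7114 -1.3332 -1.16  ]
```

```bash
python3 -m jog '[{"tx":0,"ty":0.6,"tz":0,"roll":0,"jaw":0},{"tx":0,"ty":1.4,"tz":0,"roll":0,"jaw":0},{"tx":0,"ty":0,"tz":-3,"roll":0,"jaw":0},{"tx":0,"ty":0,"tz":-4,"roll":0,"jaw":0},{"tx":0,"ty":-3,"tz":-4,"roll":0,"jaw":0},{"tx":0,"ty":-4.5,"tz":0,"roll":0,"jaw":0},{"tx":0,"ty":-4.5,"tz":0,"roll":0,"jaw":0},{"tx":0,"ty":-4.5,"tz":0,"roll":0,"jaw":0}]' | egrep 'time|pos'
python3 -m jog '[{"tx":0,"ty":-2,"tz":0,"roll":0,"jaw":0},{"tx":0,"ty":0,"tz":0,"roll":0,"jaw":0},{"tx":0,"ty":0,"tz":0,"roll":0,"jaw":0}]' | egrep 'time|pos'
python3 - <<'E'
import arm; from arm import *
D=dict(top=(.5085,-.2105),scene=(.5108,-.2123)); ims=[]
for n,h,h1 in(("top",(204,429.2),(203.25,420)),("scene",(286.7,221.5),(280,230))):
    c=C[n]
    for arm.TH in(.8,.88):
        p,a=stripe(c["img"],h); s=atz(c,p,.071)[:2]; e=s-D[n]; print(n,arm.TH,np.round(p,1),a,"r",np.hypot(*e).round(4),"ang",np.degrees(np.arctan2(e[1],e[0]))%360)
    r,q=map(int,h1); ims.append(cv2.resize(c["img"][r-25:r+25,q-25:q+25,::-1],(400,400),interpolation=cv2.INTER_NEAREST))
cv2.imwrite("pics/c7.png",np.hstack(ims))
st=read_state(); R=np.array(st["tcp_rot"]); print(R.T@(np.array([.4878,.1958,.0617+.019+.04])-st["position"])*100)
E
```

```text
time_s: 13.7
position: [0.3818, -0.2678, 0.1811]
time_s: 14.0
position: [0.3638, -0.2698, 0.1809]
top 0.8 [203.9 429.3] 31.78125 r 0.0587 ang 273.93233266769084
top 0.88 [203.9 429.4] 26.4375 r 0.0589 ang 273.8949542289893
scene 0.8 [286.  221.2] 45.21875 r 0.0563 ang 271.074619029615
scene 0.88 [286.  221.2] 39.109375 r 0.0563 ang 271.1086083208552
[45.9262 14.5478  5.9712]
```

View pics/c7.png

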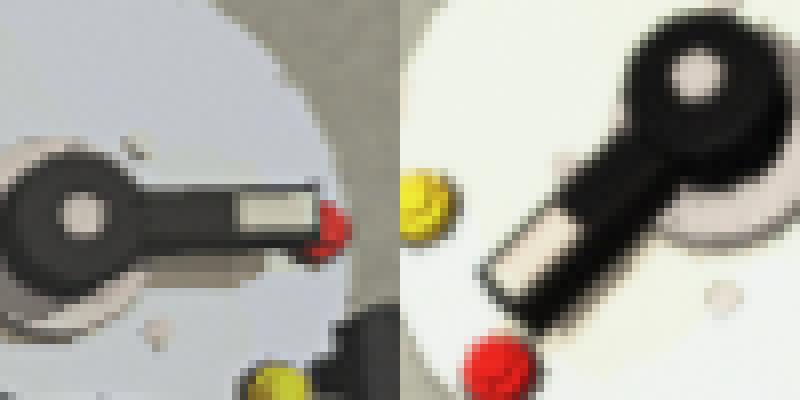

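Both cameras now average 272.5°, exactly on red. Next is the start button.

```bash
python3 -m jog '[{"tx":3,"ty":1,"tz":0,"roll":0,"jaw":0},{"tx":4,"ty":1.3,"tz":0,"roll":0,"jaw":0},{"tx":4,"ty":1.3,"tz":0,"roll":0,"jaw":0},{"tx":4,"ty":1.3,"tz":0,"roll":0,"jaw":0},{"tx":4,"ty":1.3,"tz":0,"roll":0,"jaw":0},{"tx":4,"ty":1.3,"tz":0,"roll":0,"jaw":0},{"tx":4,"ty":1.3,"tz":0,"roll":0,"jaw":0},{"tx":4,"ty":1.3,"tz":0,"roll":0,"jaw":0}]' | egrep 'time|pos'
python3 -m jog '[{"tx":4,"ty":1.3,"tz":0,"roll":0,"jaw":0},{"tx":4,"ty":1.3,"tz":0,"roll":0,"jaw":0},{"tx":4,"ty":1.3,"tz":0,"roll":0,"jaw":0},{"tx":2,"ty":0.5,"tz":0,"roll":0,"jaw":0},{"tx":0,"ty":0,"tz":0,"roll":0,"jaw":0},{"tx":0,"ty":0,"tz":0,"roll":0,"jaw":0},{"tx":0,"ty":0,"tz":0,"roll":0,"jaw":0}]' | egrep 'time|pos'
python3 - <<'E'
from h import *
st=read_state(); R=np.array(st["tcp_rot"]); print(R.T@(np.array([.4878,.1958,.0617+.019+.01])-st["position"])*100,R)
E
```

```text
time_s: 14.9
position: [0.4509, 0.0477, 0.1805]
time_s: 15.6
position: [0.4864, 0.1866, 0.1803]
[0.91567369 0.18793878 8.9573094 ] [[-4.79220127e-02  9.98850604e-01 -9.75513998e-04]
 [ 9.98850980e-01  4.79215470e-02 -4.95340377e-04]
 [-4.48022894e-04 -9.98130821e-04 -9.99999402e-01]]
```

```bash
python3 -m jog '[{"tx":0.9,"ty":0.2,"tz":0,"roll":0,"jaw":0},{"tx":0,"ty":0,"tz":3,"roll":0,"jaw":0},{"tx":0,"ty":0,"tz":3,"roll":0,"jaw":0},{"tx":0,"ty":0,"tz":2,"roll":0,"jaw":0},{"tx":0,"ty":0,"tz":0.9,"roll":0,"jaw":0},{"tx":0,"ty":0,"tz":0,"roll":0,"jaw":0},{"tx":0,"ty":0,"tz":0,"roll":0,"jaw":0}]' | egrep 'time|pos|force'
python3 -m jog '[{"tx":0,"ty":0,"tz":0.3,"roll":0,"jaw":0},{"tx":0,"ty":0,"tz":0.2,"roll":0,"jaw":0},{"tx":0,"ty":0,"tz":0,"roll":0,"jaw":0}]' | egrep 'time|pos|force'
python3 - <<'E'
from h import *
c=capture("scene"); s=c["img"][110:200,300:420,::-1]; cv2.imwrite("pics/c8.png",cv2.resize(s,(600,450),interpolation=cv2.INTER_CUBIC))
E
```

```text
time_s: 16.3
position: [0.489, 0.1961, 0.0921]
force: [-0.3, 1.0, -0.5]
grasp_force: 0.0
time_s: 16.6
position: [0.4885, 0.1962, 0.0869]
force: [-0.4, 0.1, -0.1]
grasp_force: 0.0
```

View pics/c8.png

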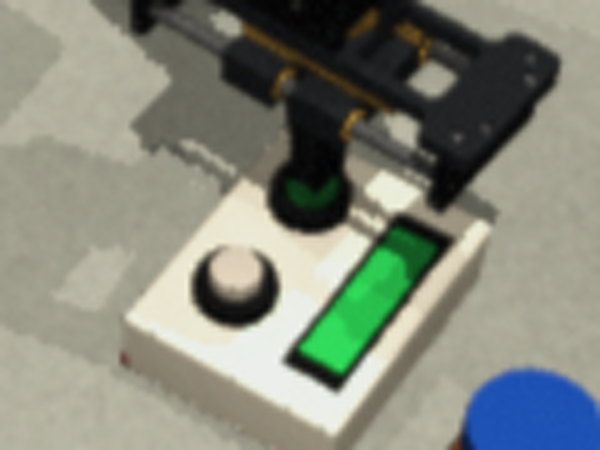

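The finger is above the green button (green visible under it at (310,190)), well clear of the white one at (235,275). Now I press in steps.

```bash
python3 -m jog '[{"tx":0,"ty":0,"tz":0.3,"roll":0,"jaw":0},{"tx":0,"ty":0,"tz":0.2,"roll":0,"jaw":0},{"tx":0,"ty":0,"tz":0,"roll":0,"jaw":0}]' | egrep 'time|pos|force'
python3 -m jog '[{"tx":0,"ty":0,"tz":0.2,"roll":0,"jaw":0},{"tx":0,"ty":0,"tz":0,"roll":0,"jaw":0}]' | egrep 'pos|force'
python3 -m jog '[{"tx":0,"ty":0,"tz":0.2,"roll":0,"jaw":0},{"tx":0,"ty":0,"tz":0,"roll":0,"jaw":0}]' | egrep 'pos|force'
python3 -m jog '[{"tx":0,"ty":0,"tz":0.1,"roll":0,"jaw":0},{"tx":0,"ty":0,"tz":0,"roll":0,"jaw":0}]' | egrep 'pos|force'
```

```text
time_s: 16.95
position: [0.4887, 0.1963, 0.0816]
force: [-0.3, 0.3, 2.4]
grasp_force: 1.6
position: [0.4887, 0.1963, 0.0803]
force: [-0.5, -0.2, 7.3]
grasp_force: 4.0
position: [0.4887, 0.1963, 0.08]
force: [-4.0, -0.6, 20.8]
grasp_force: 10.7
position: [0.4887, 0.1963, 0.0799]
force: [-4.7, -0.4, 28.5]
grasp_force: 14.0
```

```bash
python3 -m jog '[{"tx":0,"ty":0,"tz":-0.5,"roll":0,"jaw":0},{"tx":0,"ty":0,"tz":0,"roll":0,"jaw":0},{"tx":0,"ty":0,"tz":0,"roll":0,"jaw":0}]' | egrep 'pos|force'
for i in 1; do python3 -m jog '[{"tx":0,"ty":0,"tz":-0.1,"roll":0,"jaw":0},{"tx":0,"ty":0,"tz":0,"roll":0,"jaw":0}]' | egrep 'pos|force'
python3 -m jog '[{"tx":0,"ty":0,"tz":-0.15,"roll":0,"jaw":0},{"tx":0,"ty":0,"tz":0,"roll":0,"jaw":0}]' | egrep 'pos|force'
python3 -m jog '[{"tx":0,"ty":0,"tz":-0.15,"roll":0,"jaw":0},{"tx":0,"ty":0,"tz":0,"roll":0,"jaw":0}]' | egrep 'pos|force'
python3 -m jog '[{"tx":0,"ty":0,"tz":-0.15,"roll":0,"jaw":0},{"tx":0,"ty":0,"tz":0,"roll":0,"jaw":0}]' | egrep 'pos|force'
python3 -m jog '[{"tx":0,"ty":0,"tz":-0.2,"roll":0,"jaw":0},{"tx":0,"ty":0,"tz":0,"roll":0,"jaw":0}]' | egrep 'time|pos|force'; done
```

```text
position: [0.4887, 0.1963, 0.0817]
force: [0.4, 0.5, 2.4]
grasp_force: 1.6
position: [0.4887, 0.1963, 0.0824]
force: [-0.0, 1.5, 3.7]
grasp_force: 1.4
position: [0.4887, 0.1963, 0.084]
force: [1.6, 1.5, 2.1]
grasp_force: 1.1
position: [0.4882, 0.1961, 0.0855]
force: [1.6, 0.8, 1.1]
grasp_force: 0.7
position: [0.4875, 0.196, 0.0868]
force: [-0.6, -0.7, 0.1]
grasp_force: 0.0
time_s: 18.85
position: [0.4879, 0.1961, 0.089]
force: [0.4, -0.6, -0.2]
grasp_force: 0.0
```

The spring force ran smoothly over about 6 mm to a hard stop and back, so the press was full. Now I retreat and check the pointer numerically.

```bash
python3 -m jog '[{"tx":0,"ty":0,"tz":-2,"roll":0,"jaw":0},{"tx":0,"ty":0,"tz":-4,"roll":0,"jaw":0},{"tx":0,"ty":0,"tz":-4,"roll":0,"jaw":0},{"tx":0,"ty":0,"tz":-3,"roll":0,"jaw":0},{"tx":0,"ty":0,"tz":0,"roll":0,"jaw":0},{"tx":0,"ty":0,"tz":0,"roll":0,"jaw":0},{"tx":0,"ty":0,"tz":0,"roll":0,"jaw":0}]' | egrep 'time|pos|force'
python3 - <<'E'
import arm; from arm import *
D=dict(top=(.5085,-.2105),scene=(.5108,-.2123))
for n,h in(("top",(204,429.2)),("scene",(286.,221.2))):
    c=C[n]; p,a=stripe(c["img"],h); e=atz(c,p,.071)[:2]-D[n]; print(n,a,np.degrees(np.arctan2(e[1],e[0]))%360)
    for t in("bottle","jar","wrench"): print(t,[(round(d["p"],2),atz(c,d["point"],0)[:2].round(3)) for d in landmark_of(n,t)[:3]])
print(read_state()["qvel"],read_state()["force"])
print(hand_in())
E
```

```text
time_s: 19.55
position: [0.4871, 0.1959, 0.2178]
force: [-0.3, 0.1, -0.7]
grasp_force: 0.0
top 31.21875 273.9572016870952
bottle [(0.62, array([ 0.774, -0.131])), (0.57, array([ 0.447, -0.013]))]
jar [(0.87, array([0.763, 0.153])), (0.62, array([0.669, 0.13 ])), (0.61, array([0.794, 0.047]))]
wrench [(0.72, array([ 0.508, -0.264])), (0.7, array([ 0.534, -0.266])), (0.55, array([ 0.448, -0.014]))]
scene 44.203125 271.0564922658138
bottle [(0.63, array([ 0.772, -0.137]))]
jar [(0.93, array([0.769, 0.138])), (0.75, array([0.793, 0.048])), (0.69, array([0.664, 0.124]))]
wrench []
[-0.036  -0.2889 -0.1595 -0.0145  0.0514  0.0391] [ 0.027   0.3386 -0.1399]
the job is handed in; nothing more can be done
None
```

The job is handed in: the pointer was pushed round to the red fitting (measured at about 272.5°, with red at 272.5°), then the green start button was pressed fully and sprang back. The bottle and jar were found where they started, the wrench was clearly seen by only one camera (also where it started), and the arm ended clear at about 20 s.

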